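# Pack the repaired power unit: transformer lowest, divider, empty housing on top

## Robot

A 7-joint arm with a two-finger parallel gripper is mounted at the origin on a cart in front of the work surface, level with it; the furniture and walls round the work are solid. World frame = base frame: x ahead of the robot, y to its left, z up, the work surface at z = 0. Lengths are in m, angles in rad, forces in N, time in s.
With the tool pointing down it reaches from about 0.4 to 0.85 m from the base axis. Payload 10.4 kg.
Tool frame: the origin (TCP) lies on the centre line of the jaws, within the pads' length; the fingertips stand 8 mm ahead of it and the grasp point (between the pads) lies 11 mm behind it (r.finger_overhang is the distance from the TCP to the fingertips, in m); z points along the fingers, y is the line along which they close (so a half turn about z gives the same grasp; the last joint's range is limited). The gripper opens to 87 mm and grips with 3 to 60 N. Pads are 19 mm wide; open, the fingers measure 117 mm over their backs; the gripper's body (75 mm by 190 mm) begins 51 mm behind the grasp point.
Start: joints at [-0.023, 0.332, -0.065, 1.46, 0.022, 1.35, -0.088], TCP at [0.625, 0, 0.231] pointing down, gripper open.
Joint ranges: [-2.6, 2.6], [-0.5, 2.12], [-1.47, 1.34], [0.16, 2.42], [-1.27, 4.41], [0.06, 2.06], [-2.6, 2.6]. Speed limits (rad/s): [2.22, 2.22, 2.79, 2.79, 3.14, 3.14, 3.14].

## Interface

Orientations are given as a unit quaternion [x, y, z, w].
In Python, from bench import r, vision gives the robot as it stands.
- The arm moves only by the tool drive_tool, never from a script. Its argument "series" is a list of rows, each a list of 2 entries, a list of its own where there are three numbers: the shift along the world's x, y, z in cm, then the turn about the world's z in degrees. A call has exactly 10 rows; each row shifts and turns the commanded pose from where the row before left it; what a row does not reach is not made up. A row lasts 1/8 s, in which the tool goes at most 62.5 mm and 10.7 degrees, less where a joint would pass 70% of its speed; a pose out of reach is approached as far as the arm can. A call with a gripper value outside its range is refused whole. "hand" is the closure, from 0 (fully open) to 1 (shut), set as the call begins (left out, the last holds). The fingers move at their own pace and stop on an object; "newtons" is the grip in N (left out, the last holds). Time passes only in rows, so rows that do not move let the fingers close, or fill a call up. It gives the time, the measured TCP pose, the force, the opening and the grip force at its end, in the units of the state.
- r.read_state(): the state, without advancing time (a new reading comes with each control period).
- vision.camera(name): name is "scene" or "side" or "wrist"; returns a dict with "color" (400x640x3 uint8, red, green, blue), "intrinsics" (3x3 intrinsics, pixels), "R" (3x3) and "t" (3): a world point X has camera coordinates R X + t; the wrist camera has in their place "mount" (4x4, takes a point from camera to tool coordinates, whose origin is the TCP and whose axes are the flange's). Camera axes: x right, y down, z forward; pixel columns grow to the right and rows downward; lengths in m; the calibration is good to about 2 mm. A picture is of the moment at which its call begins: read the wrist's pose just before it. There is no depth.
- r.close_job(): hands the job in; it is judged then, once.
The state is a dict: "time": time; "joint_positions": joint angles; "joint_vel": joint speeds; "joint_torque": joint torques, N m; "ee_pos": TCP position; "eef_rot": TCP orientation; "ft_force": force on the tool from outside, world axes, zero at the start; "torque": the same for the moment, N m; "width": finger opening in m; "grip_force": force on a finger pad.
Only numpy, scipy, OpenCV 4.12 (cv2) and the standard library are available. Lean on these libraries where they do the work, as an engineer would, in place of code of your own. Each camera call takes 0.05 s, during which the arm holds its last target. There are 200 camera calls.

## Task

Pack the grey two-layer return box with the heavy part lowest and the light one on top. First take the transformer out of its stand, lay it on the bench on its mounting plate and let go; then take it again from above and set it in the cavity on the box floor, still on its plate. Then seat the divider level on the ledges above it and set the empty black housing flat on the divider between its two ridges; drop nothing, and leave the spool, the small bottle and the tape roll where they are.

Things in the scene. Friction and masses are not known exactly. Their poses are not given: they have to be found in the camera images.
- transformer: Steel-core transformer, 0.4-0.65 kg, standing on end in the stand. Origin: centre of that end. z: long axis, 78 mm, up at start. y: width 44 mm; grip the flat core sides y=+-22 (z 6..72, x -15..14). x: thickness 36 mm; aluminium mounting plate is the face x=-18, copper winding the face x=+18, so on its plate x points up. At start the winding faces away from the robot, the plate towards it, within 0.4 rad.
- transformer_mid (a point): Middle of the transformer, 39 mm along z from its origin; axes as the transformer's. When it lies on its plate this point is 18 mm above what it lies on. The bench between box and robot (x 0.38 to 0.47, y 0.06 to 0.16 m) is always free to lay it down on.
- stand: Fixed black block 66 (x) x 74 (y) x 30 mm, origin at the centre of its underside. Its top has a pocket 41 x 49 mm, 22 mm deep (pocket floor 8 mm above the bench); the transformer stands in it with 2.5 mm of play each way, 56 mm of it showing above the block. Axes as the transformer's at the start.
- return_box: Fixed grey open box, origin at the centre of its underside, z up. Outside 142 (x) x 172 (y) mm over the rim bead, inside 126 x 156, walls 86 mm high, inner floor 5 mm up. Lower layer: a cavity on the floor (see box_floor); upper layer: a divider on two ledges (see box_ledge). For |y| under 62 mm the fingers have free room out to the walls at x=+-63.
- box_floor (a point): Middle of the box's inner floor, 5 mm above the bench, axes as the box's. The transformer's cavity is centred here, long side along y: end stops at y=+-42 mm, small corner stops at x=+-25 mm (only where |y| is 28..42), all 12 mm high. Either end of the transformer may go to either side. Its top is then 41 mm above the bench.
- box_ledge (a point): Middle of the upper layer, level with the ledge tops, 46 mm above the bench, axes as the box's. One ledge at each y end, 14 mm deep from the wall (|y| 64..78); guide blocks 62 mm high start at x=+-36 mm beside each ledge.
- divider: Loose black plastic plate 66 (x) x 150 (y) x 8 mm, 0.11 kg, lying flat. Origin: centre of its underside. Two ridges across its top, 6 mm high, inner faces at y=+-43. Grip it across its 66 mm width at the middle. In the box its y runs along the box's y (either way round), its ends rest on the ledges with its origin at box_ledge, 3 mm of play each way.
- housing: Empty black plastic project housing with four corner screws, 45 (x) x 75 (y) x 24 mm without the screw heads, 0.04-0.07 kg, lying flat. Origin: centre of its underside. It goes on the middle of the divider, its long side along the box's y between the ridges (86 mm apart); its underside is then 54 mm above the bench.
- solder_spool: Bystander: upright solder spool, 58 mm across, 40 mm high. Origin: centre of its underside.
- pill_bottle: Bystander: small white bottle, 26 mm across, 38 mm high. Origin: centre of its underside.
- black_tape: Bystander: roll of black tape lying flat, 66 mm across, 19 mm high. Origin: centre of its underside.

How it is judged:
On the way, in this order (a step that is already met when the one before it is completed fails the run):
1. the transformer lies on its mounting plate on the bench, outside box and stand, and is let go (angle between transformer's own x axis and vertical below 0.12 rad and height (world z) of transformer_mid below 0.0225 m and horizontal distance between transformer_mid and box_floor above 0.12 m and contact force between the fingers and transformer below 0.05 N and linear speed of transformer below 0.02 m/s), for 0.2 s.
2. the transformer lies on its plate in the cavity on the box floor, let go (horizontal distance between transformer_mid and box_floor below 0.009 m and z of transformer_mid in the frame of box_floor between 0.014 and 0.0225 m and angle between transformer's own x axis and vertical below 0.12 rad and angle between the z axis of transformer and the y axis of return_box, either way round below 0.12 rad and contact force between the fingers and transformer below 0.05 N and linear speed of transformer below 0.02 m/s), for 0.2 s.
3. the divider rests level on the ledges over the transformer, let go (horizontal distance between transformer_mid and box_floor below 0.009 m and z of transformer_mid in the frame of box_floor between 0.014 and 0.0225 m and angle between transformer's own x axis and vertical below 0.12 rad and angle between the z axis of transformer and the y axis of return_box, either way round below 0.12 rad and horizontal distance between divider and return_box below 0.009 m and z of divider in the frame of return_box between 0.043 and 0.0495 m and angle between divider's own z axis and vertical below 0.05 rad and angle between the y axis of divider and the y axis of return_box, either way round below 0.1 rad and contact force between the fingers and divider below 0.05 N and linear speed of divider below 0.02 m/s), for 0.2 s.
4. the housing lies flat on the divider, let go (horizontal distance between housing and return_box below 0.022 m and z of housing in the frame of return_box between 0.05 and 0.0585 m and angle between housing's own z axis and vertical below 0.08 rad and horizontal distance between divider and return_box below 0.009 m and z of divider in the frame of return_box between 0.043 and 0.0495 m and angle between divider's own z axis and vertical below 0.05 rad and angle between the y axis of divider and the y axis of return_box, either way round below 0.1 rad and horizontal distance between transformer_mid and box_floor below 0.009 m and z of transformer_mid in the frame of box_floor between 0.014 and 0.0225 m and angle between transformer's own x axis and vertical below 0.12 rad and angle between the z axis of transformer and the y axis of return_box, either way round below 0.12 rad and contact force between the fingers and housing below 0.05 N and linear speed of housing below 0.02 m/s), for 0.2 s.
At the end, for the whole second after the job is handed in: The transformer lies on its plate (within 7 deg) in the cavity, 9 mm of the middle and aligned; the divider lies level on the ledges (underside 43 to 49.5 mm up, 9 mm of the middle, aligned); the housing lies flat on it within 22 mm of the middle; all released and at rest (all of step 4 and contact force between the fingers and transformer below 0.05 N and linear speed of each of transformer, divider below 0.02 m/s and contact force between the fingers and divider below 0.05 N); the robot touches nothing.
It fails at once if a bystander (spool, small bottle, tape roll) is moved by more than 30 mm (distance of any of solder_spool, pill_bottle, black_tape from where it was at the start of the episode above 0.03 m).
It fails at once if the transformer, divider or housing is dropped (falls freely at more than 0.6 m/s) ((linear speed of transformer above 0.6 m/s and contact force between the fingers and transformer below 0.05 N) or (linear speed of divider above 0.6 m/s and contact force between the fingers and divider below 0.05 N) or (linear speed of housing above 0.6 m/s and contact force between the fingers and housing below 0.05 N)).
It also fails if it takes over 72 s, if anything falls off the work surface, if the arm or the gripper's body presses on something with over 40 N, if the wrist force passes 120 N, or if a joint passes its speed limit or range.

## Working session

There is one attempt and no reset: what is moved stays moved. The work goes in short steps, Python scripts to look and compute and a tool call to move; the robot and the scene stay as the last step left them, time stands still between calls to the robot, and variables do not carry over. Pictures are saved under pics/ and viewed, at most 10 in all, crops included, and the job is handed in when it is done.

Besides the shell and the picture viewer there is one more tool, called as name([rows], argument=value, ...), one row to a line, values as JSON. drive_tool: Moves the arm, as the interface text tells. Its arguments: {"type":"object","properties":{"series":{"type":"array"},"hand":{"type":"number"},"newtons":{"type":"number"}},"required":["series"]}

```bash
ls; mkdir -p pics; python3 - <<'E'
from bench import r, vision
import cv2, pickle
d={}
for n in("scene","side","wrist"):
    s=r.read_state(); c=vision.camera(n); d[n]=(s,c)
    cv2.imwrite(f"pics/{n}0.png",c["color"][:,:,::-1])
    print(n,c["intrinsics"],c.get("R"),c.get("t"),c.get("mount"))
pickle.dump(d,open("d0.pkl","wb"))
print(s)
E
```

```text
pics
scene [[462.02667308   0.         314.08671435]
 [  0.         462.02667308 193.4162767 ]
 [  0.           0.           1.        ]] [[-0.67676133 -0.73619138 -0.00404434]
 [-0.3673084   0.34240767 -0.86477831]
 [ 0.63802715 -0.583763   -0.50213755]] [0.56769241 0.17274019 0.7210812 ] None
side [[409.01960138   0.         321.80548921]
 [  0.         409.01960138 193.07641612]
 [  0.           0.           1.        ]] [[ 0.82681754 -0.56242717 -0.00695998]
 [-0.38167141 -0.55191553 -0.74142847]
 [ 0.41315819  0.61568249 -0.67099581]] [-0.30792199  0.38591455  0.49501257] None
wrist [[310.55809352   0.         318.22444665]
 [  0.         310.55809352 194.38367152]
 [  0.           0.           1.        ]] None None [[ 2.93583091e-04 -9.63270435e-01 -2.68533019e-01  7.41725540e-02]
 [ 9.99999636e-01  6.76297920e-05  8.50685723e-04 -2.66626850e-04]
 [-8.01279575e-04 -2.68533171e-01  9.63270105e-01 -1.53205616e-01]
 [ 0.00000000e+00  0.00000000e+00  0.00000000e+00  1.00000000e+00]]
{'time': 0.1, 'joint_positions': array([-0.02260458,  0.33278768, -0.0646728 ,  1.46083384,  0.02159572,
        1.34987421, -0.08849997]), 'joint_vel': array([-5.70439309e-04, -1.94234914e-03, -3.88214266e-04, -5.37281476e-04,
        4.48268059e-04,  1.69427229e-03, -4.17715838e-06]), 'joint_torque': array([ 3.16136166e-04, -6.24538064e+01,  2.38312193e-02, -3.90717781e+01,
       -6.15657773e-02,  3.65302863e-02,  4.60620026e-05]), 'ee_pos': array([ 6.24683068e-01, -1.37243520e-05,  2.29857738e-01]), 'eef_rot': array([ 7.07107825e-01,  7.07105479e-01, -4.47089386e-04, -4.06195318e-04]), 'ft_force': array([ 0.05071319, -0.2490028 ,  0.22755789]), 'torque': array([ 0.02063786, -0.05248576,  0.03426742]), 'grip_force': 0.0, 'width': 0.08670168860441901}
```

View pics/scene0.png

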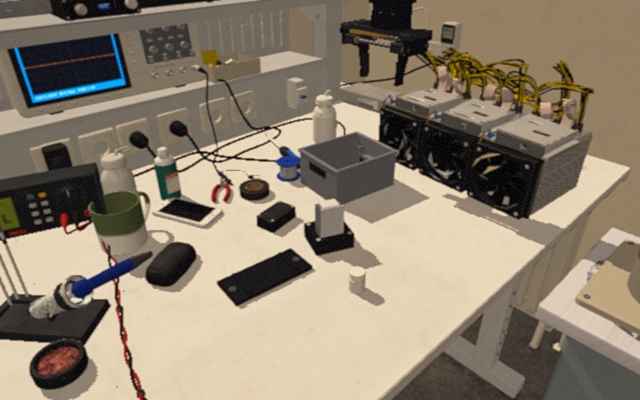

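View pics/side0.png

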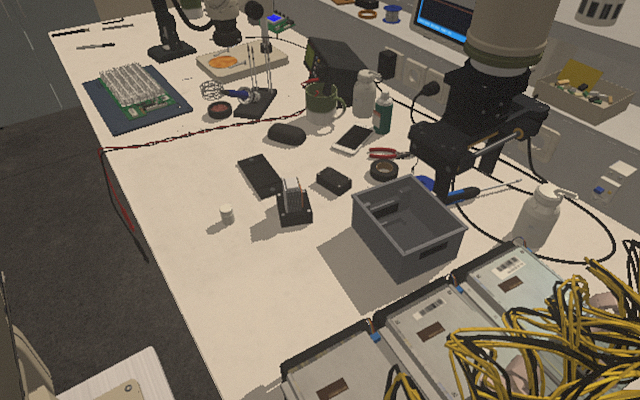

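View pics/wrist0.png

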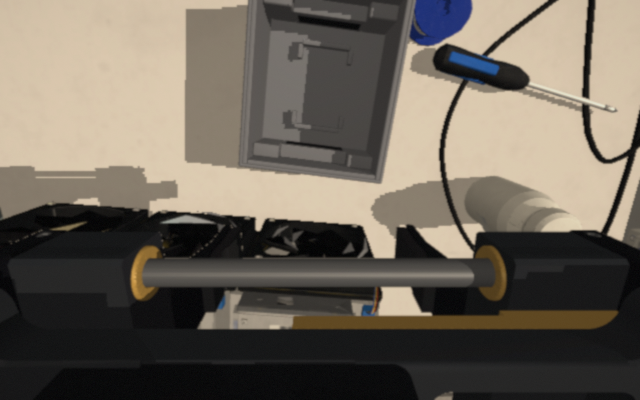

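Scene picture: box around (348,165), transformer in stand (329,225), divider (265,277), housing (276,215), bottle (357,281), tape (254,189), spool (288,165). The side view shows the same layout, and the wrist view shows the box with its cavity at about (322,85). I'll get rough positions next.

```bash
cat > h.py <<'E'
import numpy as np, pickle, cv2
from scipy.spatial.transform import Rotation as Ro
def cam(s,c):
    K=c["intrinsics"]
    if "mount" in c and c["mount"] is not None:
        T=np.eye(4);T[:3,:3]=Ro.from_quat(s["eef_rot"]).as_matrix();T[:3,3]=s["ee_pos"]
        W=np.linalg.inv(T@c["mount"]); return K,W[:3,:3],W[:3,3]
    return K,c["R"],c["t"]
def ray(C,p,z):
    K,R,t=C; d=R.T@np.linalg.solve(K,[p[0],p[1],1]); o=-R.T@t
    return o+d*(z-o[2])/d[2]
def proj(C,X):
    K,R,t=C; q=(np.atleast_2d(X)@R.T+t)@K.T; return q[:,:2]/q[:,2:]
E
python3 - <<'E'
from h import *
np.set_printoptions(precision=4,suppress=True)
d=pickle.load(open("d0.pkl","rb")); C={k:cam(*v) for k,v in d.items()}
for n,k,p,z in [("box","scene",(348,152),.086),("box","side",(408,215),.086),("boxfloor","wrist",(322,85),.012),
 ("tr top","scene",(329,206),.086),("tr top","side",(291,180),.086),("div","scene",(265,276),.008),("div","side",(262,176),.008),
 ("hous","scene",(276,213),.024),("hous","side",(333,177),.024),("tape","scene",(254,187),.019),("tape","side",(383,170),.019),
 ("bot","scene",(357,290),0),("bot","side",(226,220),0),("spool","scene",(288,165),.02),("mug","scene",(122,245),0),("glasses","scene",(172,265),.02)]:
    print(n,k,ray(C[k],p,z))
# box rim corners in the wrist picture
for p in [(240,165),(381,183),(416,0),(248,0)]: print("rim",ray(C["wrist"],p,.086))
E
```

```text
box scene [0.613  0.1068 0.086 ]
box side [0.6194 0.0831 0.086 ]
boxfloor wrist [0.6287 0.099  0.012 ]
tr top scene [0.4807 0.2931 0.086 ]
tr top side [0.495  0.2889 0.086 ]
div scene [0.4841 0.4373 0.008 ]
div side [0.4907 0.4212 0.008 ]
hous scene [0.6045 0.3172 0.024 ]
hous side [0.6131 0.3087 0.024 ]
tape scene [0.7264 0.2818 0.019 ]
tape side [0.7265 0.2682 0.019 ]
bot scene [0.3623 0.3432 0.    ]
bot side [0.3641 0.3451 0.    ]
spool scene [0.7565 0.1599 0.02  ]
mug scene [0.7435 0.5736 0.    ]
glasses scene [0.6014 0.5431 0.02  ]
rim [0.5488 0.0208 0.086 ]
rim [0.6862 0.003  0.086 ]
rim [0.7071 0.162  0.086 ]
rim [0.5651 0.1619 0.086 ]
```

drive_tool([
  [[-1.2,4,0.7],0],
  [[-1.2,4,0.7],0],
  [[-1.2,4,0.7],0],
  [[-1.2,4,0.7],0],
  [[-1.2,4,0.7],0],
  [[-1.2,4,0.7],0],
  [[-1.2,4,0.7],0],
  [[0,0,0],0],
  [[0,0,0],0],
  [[0,0,0],0],
], hand=0)

```text
time: 1.4
ee_pos: [0.5416, 0.2785, 0.2792]
eef_rot: [0.708, 0.706, -0.0, 0.0]
ft_force: [-0.5, -0.3, 0.1]
width: 0.0872
grip_force: 0.0
```

```bash
python3 - <<'E'
from bench import r, vision
import cv2, pickle
s=r.read_state(); c=vision.camera("wrist"); pickle.dump((s,c),open("d1.pkl","wb"))
im=c["color"][:,:,::-1]; cv2.imwrite("pics/wrist1.png",cv2.resize(im,(800,500),interpolation=cv2.INTER_CUBIC))
print(s["time"],s["ee_pos"],s["eef_rot"])
E
```

```text
1.4 [0.54161974 0.27849845 0.27924795] [ 7.07858272e-01  7.06354382e-01 -3.15920436e-04  2.30998356e-04]
```

View pics/wrist1.png

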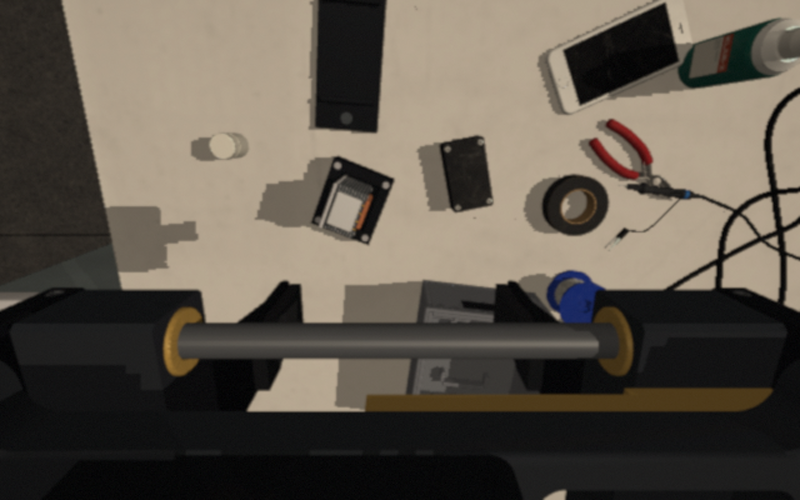

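Wrist view (800x500): stand corners about (334,157), (394,181), (366,244), (313,222), with the transformer's winding to the lower right. Housing corners are (440,144), (483,137), (494,204), (455,212). The divider's near end is (317,128)–(377,132), and the bottle is at (226,146).

```bash
python3 - <<'E'
from h import *
np.set_printoptions(precision=4,suppress=True)
s,c=pickle.load(open("d1.pkl","rb")); C=cam(s,c)
d=pickle.load(open("d0.pkl","rb")); C0=cam(*d["wrist"])
def pts(l,z): return np.array([ray(C,np.array(p)/1.25,z)[:2] for p in l])
def rect(n,l,z):
    P=pts(l,z); e=np.roll(P,-1,0)-P
    print(n,"ctr",P.mean(0),"sides",np.linalg.norm(e,axis=1),"ang",np.degrees(np.arctan2(e[:,1],e[:,0])))
rect("stand",[(334,157),(394,181),(366,244),(313,222)],.030)
rect("hous",[(440,144),(483,137),(494,204),(455,212)],.024)
rect("trtop",[(345,180),(368,193),(353,237),(328,224)],.086)
P=pts([(317,128),(377,132),(386,0),(319,0)],.008); print("div",P, np.linalg.norm(P[1]-P[0]),[np.degrees(np.arctan2(*(b-a)[::-1])) for a,b in((P[0],P[1]),(P[1],P[2]),(P[0],P[3]))])
g=cv2.cvtColor(c["color"],cv2.COLOR_RGB2GRAY)
m=(g<60).astype(np.uint8); n,lab,st,ce=cv2.connectedComponentsWithStats(m)
for i in range(1,n):
    x,y,w,h,a=st[i]
    if 300<a<8000 and y<190:
        q=np.argwhere(lab==i)[:,::-1]
        z=.03 if 240<ce[i][0]<320 and ce[i][1]>110 else .024 if ce[i][0]>320 else .008
        W=np.array([ray(C,p,z)[:2] for p in q]).astype(np.float32)
        print(ce[i]*1.25,a,z,cv2.minAreaRect(W*1000))
E
```

```text
stand ctr [0.4935 0.2851] sides [0.0654 0.074  0.0607 0.072 ] ang [ -21.812  -114.3219  156.3526   69.358 ]
hous ctr [0.615  0.3119] sides [0.044  0.0705 0.042  0.0727] ang [   8.9009  -77.1888 -168.2492  104.302 ]
trtop ctr [0.497  0.2881] sides [0.0232 0.0432 0.0256 0.0434] ang [ -29.9324 -109.9439  151.217    66.8424]
div [[0.4572 0.3594]
 [0.52   0.3553]
 [0.5307 0.4779]
 [0.4659 0.478 ]] 0.06296193112252355 [np.float64(-3.7760050571093444), np.float64(85.01803080810939), np.float64(85.75857867858784)]
[348.5831  63.3459] 5348 0.008 ((492.1209411621094, 419.3633117675781), (122.9325942993164, 64.58220672607422), 85.0235824584961)
[621.7405  54.1265] 4034 0.024 ((756.8698120117188, 425.8356628417969), (98.5462646484375, 54.68452453613281), 23.87300682067871)
[727.0803  60.5446] 1632 0.024 ((856.5728759765625, 420.752685546875), (87.15831756591797, 49.30528259277344), 14.380877494812012)
[465.4939 172.9702] 1797 0.024 ((612.3948364257812, 313.0632629394531), (44.144264221191406, 72.49356079101562), 11.78113079071045)
[356.6624 191.7562] 1452 0.03 ((493.0328063964844, 286.1836242675781), (75.0027847290039, 64.0184097290039), 67.9061050415039)
[572.6301 203.5807] 1307 0.024 ((729.3995361328125, 280.6159973144531), (61.782596588134766, 69.72998046875), 63.95454025268555)
```

drive_tool([
  [[-0.64,0.1,-2],9.7],
  [[-0.64,0.1,-2],9.7],
  [[-0.64,0.1,-2],9.7],
  [[-0.64,0.1,-2],9.7],
  [[-0.64,0.1,-2],9.7],
  [[-0.64,0.1,-2],9.7],
  [[-0.64,0.1,-2],9.8],
  [[0,0,0],0],
  [[0,0,0],0],
  [[0,0,0],0],
])

```text
time: 2.7
ee_pos: [0.497, 0.287, 0.1406]
eef_rot: [0.192, 0.981, 0.001, 0.001]
ft_force: [0.6, 0.3, -0.4]
width: 0.087
grip_force: 0.0
```

```bash
python3 - <<'E'
from bench import r, vision
from h import *
s=r.read_state(); c=vision.camera("wrist"); pickle.dump((s,c),open("d2.pkl","wb"))
im=c["color"][:,:,::-1]; cv2.imwrite("pics/wrist2.png",cv2.resize(im,(800,500),interpolation=cv2.INTER_CUBIC))
R=Ro.from_quat(s["eef_rot"]).as_matrix(); print(s["time"],s["ee_pos"],R,s["joint_positions"])
E
```

```text
2.7 [0.49702881 0.2870446  0.14058681] [[-9.26125285e-01  3.77213207e-01  1.46722024e-03]
 [ 3.77214519e-01  9.26125614e-01  7.43555119e-04]
 [-1.07835143e-03  1.24208197e-03 -9.99998647e-01]] [-0.27671978  0.31395347 -0.38840193  1.69711751  0.12857496  1.1539996
  0.4840384 ]
```

View pics/wrist2.png

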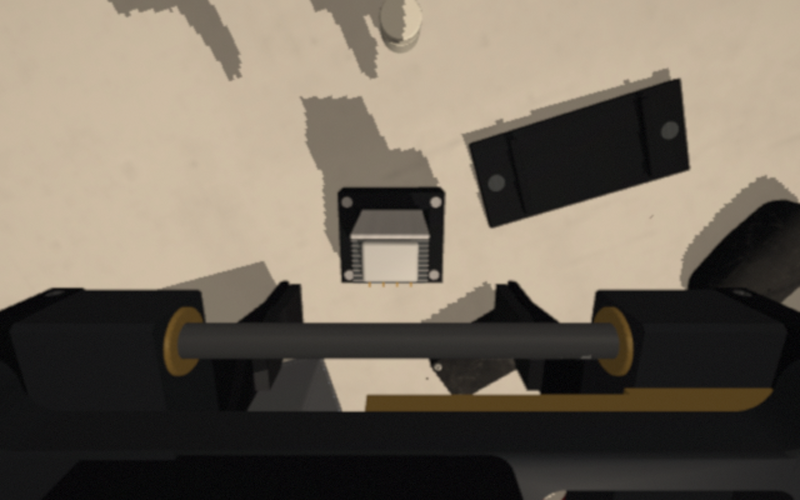

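Wrist view: the gripper is square to the stand (338..445 wide, top plate edge 352..430 at row 238). The whole divider is visible, with corners (470,142), (680,80), (690,168), (490,227).

```bash
python3 - <<'E'
from h import *
np.set_printoptions(precision=4,suppress=True)
s,c=pickle.load(open("d2.pkl","rb")); C=cam(s,c)
def rect(n,l,z):
    P=np.array([ray(C,np.array(p)/1.25,z)[:2] for p in l]); e=np.roll(P,-1,0)-P
    print(n,"ctr",P.mean(0),"sides",np.linalg.norm(e,axis=1),"ang",np.degrees(np.arctan2(e[:,1],e[:,0])))
    return P.mean(0)
rect("div",[(470,142),(680,80),(690,168),(490,227)],.008)
a=rect("stand",[(339,187),(444,187),(442,282),(342,282)],.030)
b=rect("top",[(352,238),(430,238),(419,284),(363,284)],.086)
R=Ro.from_quat(s["eef_rot"]).as_matrix()[:2,:2]
for q in(a,b): print(R.T@(q-s["ee_pos"][:2]))
E
```

```text
div ctr [0.4925 0.432 ] sides [0.1476 0.0623 0.1491 0.0648] ang [ 84.0168  -4.4155 -95.013  174.2164]
stand ctr [0.491  0.2858] sides [0.0712 0.0689 0.0726 0.0689] ang [  67.8382  -21.5053 -112.1964  157.319 ]
top ctr [0.4911 0.286 ] sides [0.0432 0.0279 0.0321 0.0278] ang [  67.8202  -33.9285 -112.1971  169.1112]
[ 0.0051 -0.0034]
[ 0.0051 -0.0032]
```

drive_tool([
  [[-0.28,-0.22,0],0],
  [[0,0,-1.5],0],
  [[0,0,-1.5],0],
  [[0,0,-1.5],0],
  [[0,0,-1.5],0],
  [[0,0,-1.5],0],
  [[0,0,-1],0],
  [[0,0,0],0],
  [[0,0,0],0],
  [[0,0,0],0],
])

```text
time: 4.0
ee_pos: [0.4938, 0.285, 0.0552]
eef_rot: [0.191, 0.982, 0.0, 0.0]
ft_force: [-0.9, -1.0, 0.5]
width: 0.0873
grip_force: 0.0
```

drive_tool([
  [[0,0,0],0],
  [[0,0,0],0],
  [[0,0,0],0],
  [[0,0,0],0],
  [[0,0,0],0],
  [[0,0,0],0],
  [[0,0,0],0],
  [[0,0,0],0],
  [[0,0,0],0],
  [[0,0,0],0],
], hand=1, newtons=30)

```text
time: 5.25
ee_pos: [0.4934, 0.2847, 0.0545]
eef_rot: [0.191, 0.982, -0.0, -0.0]
ft_force: [-1.1, -2.0, 1.2]
width: 0.044
grip_force: 29.9
```

drive_tool([
  [[0,0,1],0],
  [[0,0,2],0],
  [[0,0,2],0],
  [[0,0,2],0],
  [[0.1,-2.5,0],4],
  [[0.1,-3,0],4],
  [[0.1,-3,0],4],
  [[0.1,-3,0],4],
  [[0.1,-3,0],4],
  [[0.15,-2,0],2],
])

```text
time: 6.5
ee_pos: [0.4998, 0.1184, 0.1249]
eef_rot: [-0.0, 1.0, -0.0, 0.0]
ft_force: [1.1, 0.6, -4.7]
width: 0.0439
grip_force: 29.9
```

drive_tool([
  [[0,0,0],0],
  [[0,0,-1.5],0],
  [[0,0,-1.5],0],
  [[0,0,-1.5],0],
  [[0,0,-1.5],0],
  [[0,0,-1],0],
  [[0,0,-0.4],0],
  [[0,0,0],0],
  [[0,0,0],0],
  [[0,0,0],0],
])

```text
time: 7.75
ee_pos: [0.5002, 0.1199, 0.051]
eef_rot: [0.0, 1.0, 0.0, 0.0]
ft_force: [-0.3, -0.5, -4.8]
width: 0.0438
grip_force: 29.9
```

drive_tool([
  [[0,0,-0.3],0],
  [[0,0,-0.25],0],
  [[-0.5,0,0.15],0],
  [[-0.5,0,0.1],0],
  [[-0.55,0,0.05],0],
  [[-0.55,0,0.05],0],
  [[-0.5,0,-0.05],0],
  [[-0.55,0,-0.05],0],
  [[0,0,0],0],
  [[0,0,0],0],
], newtons=8)

```text
time: 9.0
ee_pos: [0.4686, 0.1198, 0.0476]
eef_rot: [0.0, 1.0, 0.0, 0.0]
ft_force: [-0.3, -0.7, -4.3]
width: 0.0438
grip_force: 8.0
```

```bash
python3 - <<'E'
from bench import r, vision
from h import *
o=[]
for n,(x,y) in(("scene",(260,110)),("side",(260,100))):
    c=vision.camera(n)["color"][:,:,::-1]; o.append(cv2.resize(c[y:y+150,x:x+200],(400,300),interpolation=cv2.INTER_CUBIC))
cv2.imwrite("pics/tip1.png",np.hstack(o))
E
```

```text
(no output)
```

View pics/tip1.png

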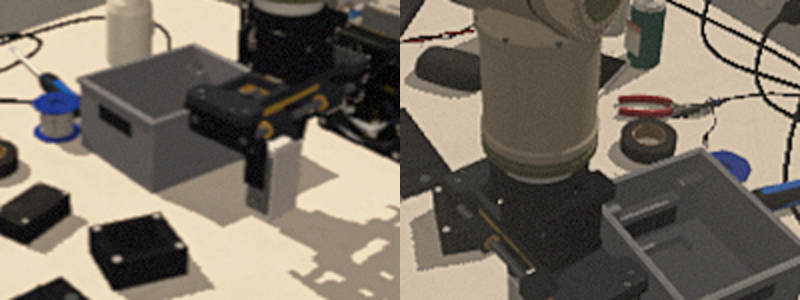

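Both views show the transformer still upright in the jaws, so bench friction is too weak to tip it. I'll hook its lower plate edge over the rim of the fixed stand, tilt it there, then finish against the bench.

drive_tool([
  [[1,0,1.2],0],
  [[2,0,1],0],
  [[2,0,0.5],0],
  [[2,2,0],-4],
  [[1,3,0],-4],
  [[0,3,0],-4],
  [[0,3,0],-5],
  [[0,2,0],-5],
  [[0,1.3,-0.65],0],
  [[0,0,0],0],
], newtons=20)

```text
time: 10.35
ee_pos: [0.5481, 0.2633, 0.0675]
eef_rot: [0.189, 0.982, -0.0, -0.001]
ft_force: [-0.2, -1.0, -4.5]
width: 0.0436
grip_force: 20.0
```

drive_tool([
  [[-0.6,0.25,0],0],
  [[-0.6,0.25,0],0],
  [[-0.6,0.25,0.05],0],
  [[-0.6,0.25,0.05],0],
  [[-0.6,0.25,0],0],
  [[-0.6,0.25,0],0],
  [[-0.6,0.25,-0.15],0],
  [[-0.6,0.25,-0.2],0],
  [[-0.5,0.2,-0.2],0],
  [[0,0,0],0],
], newtons=8)

```text
time: 11.6
ee_pos: [0.4945, 0.2853, 0.0633]
eef_rot: [0.19, 0.982, 0.0, -0.001]
ft_force: [0.4, 0.4, -4.2]
width: 0.0439
grip_force: 8.0
```

```bash
python3 - <<'E'
from bench import r, vision
from h import *
o=[]
for n,(x,y) in(("scene",(240,120)),("side",(230,100))):
    c=vision.camera(n)["color"][:,:,::-1]; o.append(cv2.resize(c[y:y+150,x:x+200],(400,300),interpolation=cv2.INTER_CUBIC))
cv2.imwrite("pics/tip2.png",np.hstack(o))
E
```

```text
(no output)
```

View pics/tip2.png

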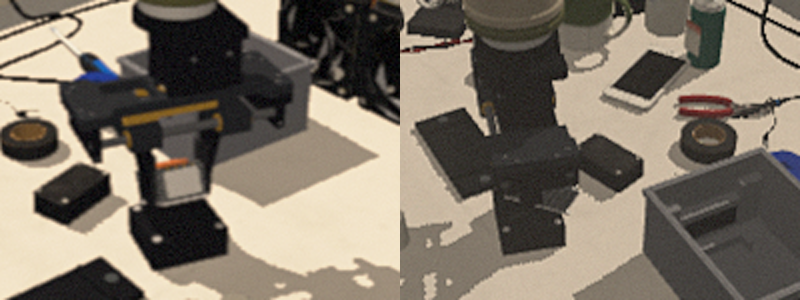

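The picture shows it tilted well over: copper winding up, top end facing the robot. Now I'll carry it to the free bench area and lower it.

drive_tool([
  [[0,0,2],0],
  [[0,0,2],0],
  [[-0.5,-1.5,0],2],
  [[-0.8,-3,0],4],
  [[-0.9,-3,0],4],
  [[-1,-3,0],4],
  [[-0.9,-3,0],4],
  [[-0.8,-2,0],4],
  [[-0.5,-1,0],0],
  [[0,0,0],0],
], newtons=15)

```text
time: 12.95
ee_pos: [0.4413, 0.1197, 0.1036]
eef_rot: [0.001, 1.0, 0.0, -0.0]
ft_force: [0.6, 0.2, -4.6]
width: 0.0437
grip_force: 15.0
```

drive_tool([
  [[0,0,-1.5],0],
  [[0,0,-1.5],0],
  [[0,0,-1.5],0],
  [[0,0,-0.7],0],
  [[0,0,-0.4],0],
  [[0,0,-0.3],0],
  [[-0.2,0,-0.4],0],
  [[-0.2,0,-0.4],0],
  [[0,0,0],0],
  [[0,0,0],0],
], newtons=8)

```text
time: 14.2
ee_pos: [0.4375, 0.1198, 0.0367]
eef_rot: [-0.0, 1.0, 0.0, 0.0]
ft_force: [-0.3, 0.6, -5.7]
width: 0.0442
grip_force: 8.0
```

drive_tool([
  [[-0.3,0,-0.3],0],
  [[-0.4,0,-0.4],0],
  [[-0.4,0,-0.4],0],
  [[-0.3,0,-0.4],0],
  [[-0.3,0,-0.45],0],
  [[-0.2,0,-0.4],0],
  [[0,0,-0.2],0],
  [[0,0,0],0],
  [[0,0,0],0],
  [[0,0,0],0],
])

```text
time: 15.45
ee_pos: [0.4186, 0.1198, 0.0113]
eef_rot: [0.0, 1.0, 0.0, 0.0]
ft_force: [0.1, -0.6, 6.0]
width: 0.044
grip_force: 8.0
```

```bash
python3 - <<'E'
from bench import r, vision
from h import *
o=[]
for n,(x,y) in(("scene",(290,140)),("side",(260,110))):
    c=vision.camera(n)["color"][:,:,::-1]; o.append(cv2.resize(c[y:y+150,x:x+200],(400,300),interpolation=cv2.INTER_CUBIC))
cv2.imwrite("pics/tip3.png",np.hstack(o))
E
```

```text
(no output)
```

View pics/tip3.png

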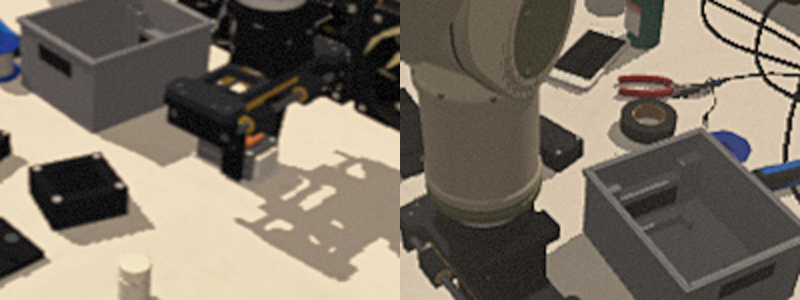

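It looks flat on its plate, winding up. Now release and look at it and the box from above.

drive_tool([
  [[0,0,0],0],
  [[0,0,0],0],
  [[0,0,0],0],
  [[0,0,0],0],
  [[0,0,0],0],
  [[0,0,0],0],
  [[0,0,1],0],
  [[0,0,3],0],
  [[0,0,4],0],
  [[0,0,4],0],
], hand=0)

```text
time: 16.8
ee_pos: [0.4182, 0.1199, 0.133]
eef_rot: [-0.0, 1.0, 0.0, 0.0]
ft_force: [0.4, -0.3, -0.4]
width: 0.0867
grip_force: 0.0
```

drive_tool([
  [[1.2,-1,1.7],-10],
  [[1.2,-1,1.7],-10],
  [[1.2,-1,1.7],-10],
  [[1.2,-1,1.7],-10],
  [[1.2,-1,1.7],-10],
  [[1.2,-1,1.7],-10],
  [[1.2,-1,1.7],-10],
  [[1.2,-1,1.7],-10],
  [[1.2,-1,1.4],-10],
  [[0,0,0],0],
])

```text
time: 18.05
ee_pos: [0.527, 0.0293, 0.2823]
eef_rot: [0.707, 0.707, 0.001, 0.001]
ft_force: [-0.5, -0.0, -0.6]
width: 0.0871
grip_force: 0.0
```

```bash
python3 - <<'E'
from bench import r, vision
from h import *
s=r.read_state(); c=vision.camera("wrist"); pickle.dump((s,c),open("d3.pkl","wb"))
print(s["ee_pos"],s["eef_rot"],np.abs(s["joint_vel"]).max())
im=c["color"][:250,140:540,::-1]; cv2.imwrite("pics/wrist3.png",cv2.resize(im,(800,500),interpolation=cv2.INTER_CUBIC))
E
```

```text
[0.527028   0.02926415 0.28226662] [7.07179238e-01 7.07033650e-01 7.77867606e-04 5.81609154e-04] 0.08693781017720262
```

View pics/wrist3.png

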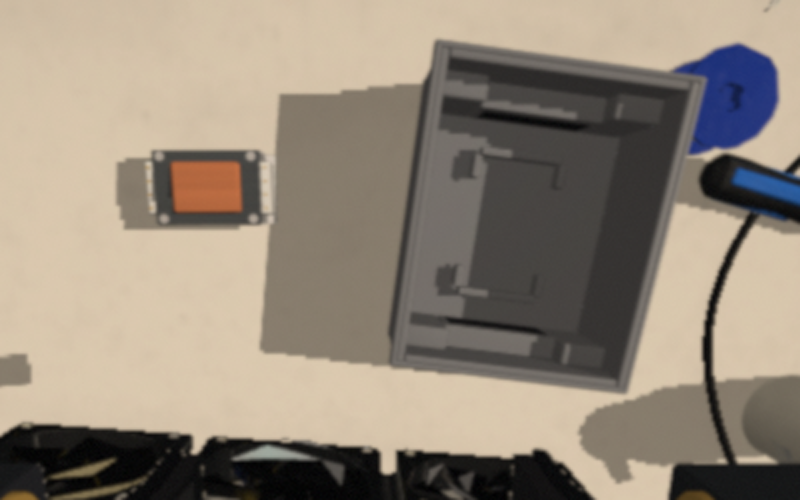

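The transformer lies flat at crop (207,188), long side along x. Box rim corners are (436,41), (705,79), (627,391), (392,366), and the cavity is empty.

```bash
python3 - <<'E'
from h import *
np.set_printoptions(precision=4,suppress=True)
s,c=pickle.load(open("d3.pkl","rb")); C=cam(s,c)
def rect(n,l,z):
    P=np.array([ray(C,np.array(p)/2+[140,0],z)[:2] for p in l]); e=np.roll(P,-1,0)-P
    print(n,"ctr",P.mean(0),"sides",np.linalg.norm(e,axis=1),"ang",np.degrees(np.arctan2(e[:,1],e[:,0])))
rect("core",[(151,151),(262,151),(262,224),(154,225)],.032)
rect("copper",[(170,161),(241,161),(243,213),(172,213)],.036)
rect("rim",[(436,41),(705,79),(627,391),(392,366)],.086)
rect("rim inner",[(446,51),(694,87),(620,382),(404,357)],.086)
# overlay check: model box points projected, refine by least squares on rim edges
from scipy.optimize import least_squares
obs=np.array([(436,41),(705,79),(627,391),(392,366)])/2+[140,0]
M=np.array([(-71,86,86),(71,86,86),(71,-86,86),(-71,-86,86)])/1000
def W(q,M): 
    R=Ro.from_euler("z",q[2]).as_matrix(); return M@R.T+[q[0],q[1],0]
f=least_squares(lambda q:(proj(C,W(q,M))-obs).ravel(),[.63,.1,-.13]); print(f.x,np.degrees(f.x[2]),f.fun)
# predicted cavity stops inner corners
N=np.array([(x,y,17) for x,y in((-25,42),(25,42),(25,-42),(-25,-42))])/1000
print((proj(C,W(f.x,N))-[140,0])*2)
d=pickle.load(open("d0.pkl","rb")); C0=cam(*d["wrist"]); print(proj(C0,W(f.x,M)),proj(C0,W(f.x,N)))
E
```

```text
core ctr [0.4353 0.1198] sides [0.0676 0.043  0.0678 0.0436] ang [   0.0196  -92.3302 -179.4842   87.4009]
copper ctr [0.4358 0.1202] sides [0.043  0.0303 0.0439 0.0303] ang [   0.0174  -90.5121 -179.9945   87.7335]
rim ctr [0.627 0.096] sides [0.1399 0.1678 0.1387 0.1699] ang [ -7.1543 -97.0585 173.7408  83.364 ]
rim inner ctr [0.6275 0.0966] sides [0.1295 0.1586 0.1272 0.1599] ang [ -7.3758 -97.3301 173.2324  83.5237]
[ 0.627   0.0955 -0.1189] -6.811554658814535 [-0.9098 -0.8797  1.4178 -1.4726  0.955   2.3943 -1.4923  1.0054]
[[481.9796 155.5596]
 [559.455  165.5033]
 [533.7603 296.9787]
 [460.3422 288.1139]]
[[247.9443 -37.6807]
 [417.751  -14.2137]
 [382.0276 184.2781]
 [237.5612 167.3394]] [[302.1905  44.2437]
 [348.0886  50.2378]
 [337.5816 128.7605]
 [294.5153 123.4889]]
```

drive_tool([
  [[-1,1,-2.4],10],
  [[-1,1,-2.4],10],
  [[-1,1,-2.4],10],
  [[-1,1,-2.4],10],
  [[-1,1,-2.4],10],
  [[-1,1,-2.4],10],
  [[-1,1,-2.4],10],
  [[-1,1,-2.4],10],
  [[-1.1,1,-2.4],10],
  [[0,0,0],0],
])

```text
time: 19.35
ee_pos: [0.4328, 0.1202, 0.0636]
eef_rot: [-0.002, 1.0, -0.0, -0.002]
ft_force: [1.0, -0.1, -0.0]
width: 0.0871
grip_force: 0.0
```

drive_tool([
  [[0,0.05,-1],0],
  [[0,0,-1],0],
  [[0,0,-1],0],
  [[0,0,-1],0],
  [[0,0,-0.45],0],
  [[0,0,0],0],
  [[0,0,0],0],
  [[0,0,0],0],
  [[0,0,0],0],
  [[0,0,0],0],
])

```text
time: 20.6
ee_pos: [0.4355, 0.1203, 0.0207]
eef_rot: [-0.0, 1.0, 0.0, 0.0]
ft_force: [-0.4, 0.3, -0.7]
width: 0.087
grip_force: 0.0
```

drive_tool([
  [[0,0,0],0],
  [[0,0,0],0],
  [[0,0,0],0],
  [[0,0,0],0],
  [[0,0,0],0],
  [[0,0,0],0],
  [[0,0,0],0],
  [[0,0,0],0],
  [[0,0,0],0],
  [[0,0,0],0],
], hand=1, newtons=30)

```text
time: 21.85
ee_pos: [0.4354, 0.1203, 0.0205]
eef_rot: [0.0, 1.0, 0.0, -0.0]
ft_force: [0.2, -0.8, 0.2]
width: 0.0437
grip_force: 30.0
```

drive_tool([
  [[0,0,1],0],
  [[0,0,3],0],
  [[0,0,4],-4],
  [[0,0,4],-7],
  [[1,0,0],-9],
  [[2,-0.4,0],-9],
  [[2,-0.4,0],-9],
  [[2,-0.4,0],-9],
  [[2,-0.4,0],-9],
  [[2,-0.4,0],-9],
])

```text
time: 23.1
ee_pos: [0.5456, 0.1002, 0.1406]
eef_rot: [0.539, 0.842, -0.0, -0.0]
ft_force: [-0.1, 1.1, -4.6]
width: 0.0437
grip_force: 30.0
```

drive_tool([
  [[2,-0.2,0],-9],
  [[2,-0.2,0],-9],
  [[2,0,0],-9],
  [[1.2,0,0],-5],
  [[1,0,0],0],
  [[0,0,0],0],
  [[0,0,0],0],
  [[0,0,0],0],
  [[0,0,0],0],
  [[0,0,0],0],
])

```text
time: 24.35
ee_pos: [0.6273, 0.0963, 0.1407]
eef_rot: [0.749, 0.663, 0.0, 0.0]
ft_force: [0.8, -1.2, -4.4]
width: 0.0437
grip_force: 30.0
```

```bash
python3 - <<'E'
from bench import r
from h import *
s=r.read_state(); R=Ro.from_quat(s["eef_rot"]).as_matrix()
print(s["time"],s["ee_pos"]*1000,np.degrees(np.arctan2(R[1,1],R[0,1])),R[2],s["joint_positions"],s["grip_force"],s["width"])
E
```

```text
24.35 [627.34197646  96.30455731 140.67410364] -6.992499103113695 [ 1.83879224e-05  1.67857753e-04 -9.99999986e-01] [-0.1051449   0.4176906  -0.15436658  1.53930867  0.06729017  1.18963032
 -0.39352096] 29.99918818473816 0.04365424861854352
```

Aligned at (627.3, 96.3) mm and -7.0°. Descending to TCP 26 mm.

drive_tool([
  [[0,0,-1.5],0],
  [[0,0,-2],0],
  [[0,0,-2],0],
  [[0,0,-2],0],
  [[0,0,-1.5],0],
  [[0,0,-0.8],0],
  [[0,0,-0.5],0],
  [[0,0,-0.5],0],
  [[0,0,-0.3],0],
  [[0,0,0],0],
])

```text
time: 25.6
ee_pos: [0.6274, 0.0963, 0.0296]
eef_rot: [0.749, 0.663, 0.0, 0.0]
ft_force: [0.3, -0.8, -4.2]
width: 0.0438
grip_force: 30.0
```

drive_tool([
  [[0,0,-0.2],0],
  [[0,0,-0.2],0],
  [[0,0,0],0],
  [[0,0,0],0],
  [[0,0,0],0],
  [[0,0,0],0],
  [[0,0,0],0],
  [[0,0,0],0],
  [[0,0,0],0],
  [[0,0,0],0],
])

```text
time: 26.85
ee_pos: [0.6276, 0.0963, 0.0257]
eef_rot: [0.749, 0.663, 0.0, 0.0]
ft_force: [1.5, -0.3, -1.6]
width: 0.0434
grip_force: 30.0
```

drive_tool([
  [[0,0,0],0],
  [[0,0,0],0],
  [[0,0,0],0],
  [[0,0,0],0],
  [[0,0,0],0],
  [[0,0,1],0],
  [[0,0,2],0],
  [[0,0,3],0],
  [[0,0,4],0],
  [[0,0,4],0],
], hand=0.2)

```text
time: 28.1
ee_pos: [0.6274, 0.0964, 0.1685]
eef_rot: [0.749, 0.663, 0.001, 0.0]
ft_force: [0.8, 0.2, -0.3]
width: 0.0695
grip_force: 0.0
```

```bash
python3 - <<'E'
from bench import r, vision
from h import *
s=r.read_state(); c=vision.camera("wrist"); C=cam(s,c)
h=cv2.cvtColor(c["color"],cv2.COLOR_RGB2HSV); m=cv2.inRange(h,(4,110,50),(18,255,255)); m[240:]=0
n,l,st,ce=cv2.connectedComponentsWithStats(m); i=1+st[1:,4].argmax()
q=np.argwhere(l==i)[:,::-1]; W=np.array([ray(C,p,.041)[:2] for p in q]).astype(np.float32)*1000
print(st[i],ce[i],cv2.minAreaRect(W),W.mean(0),s["ee_pos"])
E
```

```text
[ 302  167   34   45 1504] [318.3025266  188.82114362] ((627.690673828125, 97.18446350097656), (42.46339416503906, 31.12232208251953), 82.98616027832031) [627.6669   97.63398] [0.6274039  0.09643515 0.16850263]
```

drive_tool([
  [[-1.4,3,0.8],0.2],
  [[-1.4,3.5,0.8],0.2],
  [[-1.4,3.5,0.8],0.2],
  [[-1.4,3.5,0.8],0.2],
  [[-1.4,3.5,0.8],0.2],
  [[-1.4,3.5,0.8],0.2],
  [[-1.4,3.5,0.8],0.2],
  [[-1.4,3.5,0.8],0.2],
  [[-1.2,3.5,0.8],0.2],
  [[-1,2.6,0.8],0.2],
], hand=0)

```text
time: 29.4
ee_pos: [0.4923, 0.434, 0.2473]
eef_rot: [0.737, 0.676, 0.001, -0.0]
ft_force: [-0.1, -0.4, 0.9]
width: 0.087
grip_force: 0.0
```

```bash
python3 - <<'E'
from bench import r, vision
from h import *
vision.camera("side");vision.camera("side")
s=r.read_state(); c=vision.camera("wrist"); C=cam(s,c); pickle.dump((s,c),open("d4.pkl","wb"))
print(s["time"],s["ee_pos"],np.abs(s["joint_vel"]).max())
g=cv2.cvtColor(c["color"],cv2.COLOR_RGB2GRAY); m=(g<60).astype(np.uint8); m[228:]=0
n,l,st,ce=cv2.connectedComponentsWithStats(m)
for i in range(1,n):
    if st[i,4]<600: continue
    q=np.argwhere(l==i)[:,::-1]; W=np.array([ray(C,p,.006)[:2] for p in q]).astype(np.float32)*1000
    print(st[i],cv2.minAreaRect(W))
E
```

```text
29.5 [0.49091359 0.4361961  0.24771543] 0.03921628063359033
[    0     0   120   228 20201] ((145.42575073242188, 520.1138305664062), (272.7550048828125, 161.4456329345703), 85.29895782470703)
[ 515    0  125  101 7946] ((801.2201538085938, 549.31298828125), (107.84131622314453, 143.18409729003906), 85.33663940429688)
[ 386   32   74   87 4255] ((624.6678466796875, 536.4232788085938), (63.24807357788086, 100.86957550048828), 32.87614440917969)
[ 295  113   52  112 5589] ((493.14434814453125, 432.05816650390625), (145.8806915283203, 64.33350372314453), 84.9916763305664)
[ 489  119   91   75 3522] ((766.8465576171875, 427.4599609375), (102.6115493774414, 56.87710189819336), 23.950103759765625)
[ 579  141   61   44 1329] ((871.992919921875, 415.9980773925781), (47.43324661254883, 89.42716979980469), 72.3446044921875)
```

drive_tool([
  [[0.25,-0.4,-2],0],
  [[0,0,-4],0],
  [[0,0,-4],0],
  [[0,0,-4],0],
  [[0,0,-4],0],
  [[0,0,-3],0],
  [[0,0,-1.5],0],
  [[0,0,-0.8],0],
  [[0,0,-0.5],0],
  [[0,0,0],0],
])

```text
time: 30.8
ee_pos: [0.4966, 0.4287, 0.0088]
eef_rot: [0.737, 0.676, 0.001, 0.0]
ft_force: [-0.2, -0.4, -0.4]
width: 0.0873
grip_force: 0.0
```

drive_tool([
  [[0,0,0],0],
  [[0,0,0],0],
  [[0,0,0],0],
  [[0,0,0],0],
  [[0,0,0],0],
  [[0,0,0],0],
  [[0,0,0],0],
  [[0,0,0],0],
  [[0,0,0],0],
  [[0,0,0],0],
], hand=1, newtons=20)

```text
time: 32.05
ee_pos: [0.496, 0.4292, 0.0086]
eef_rot: [0.737, 0.676, 0.001, -0.0]
ft_force: [-2.7, -0.6, 6.9]
width: 0.0656
grip_force: 21.1
```

drive_tool([
  [[0,0,1],0],
  [[0,0,3],0],
  [[0,0,4],0],
  [[0,0,5],0],
  [[1.3,-3.35,0],-0.2],
  [[1.3,-3.35,0],-0.2],
  [[1.3,-3.35,0],-0.2],
  [[1.3,-3.35,0],-0.2],
  [[1.3,-3.35,0],-0.2],
  [[1.3,-3.35,0],-0.2],
])

```text
time: 33.3
ee_pos: [0.5743, 0.2259, 0.1381]
eef_rot: [0.744, 0.668, 0.0, 0.0]
ft_force: [-0.1, 0.3, -0.1]
width: 0.066
grip_force: 20.0
```

drive_tool([
  [[1.3,-3.35,0],-0.2],
  [[1.3,-3.35,0],-0.2],
  [[1.3,-3.35,0],-0.2],
  [[1.3,-3.35,0],-0.2],
  [[0,0,0],0],
  [[0,0,0],0],
  [[0,0,0],0],
  [[0,0,0],0],
  [[0,0,0],0],
  [[0,0,0],0],
])

```text
time: 34.55
ee_pos: [0.6259, 0.0935, 0.1376]
eef_rot: [0.749, 0.663, 0.0, 0.0]
ft_force: [0.3, 0.1, -0.7]
width: 0.0654
grip_force: 20.0
```

```bash
python3 - <<'E'
from bench import r,vision
from h import *
s=r.read_state(); R=Ro.from_quat(s["eef_rot"]).as_matrix()
print(s["time"],s["ee_pos"]*1000,np.degrees(np.arctan2(R[1,1],R[0,1])),s["grip_force"],s["width"])
c=vision.camera("wrist"); C=cam(s,c); pickle.dump((s,c),open("d5.pkl","wb"))
g=cv2.cvtColor(c["color"],cv2.COLOR_RGB2GRAY); print((g[:,318]).reshape(-1,5).mean(1).astype(int))
# expected far end of divider (y_d=+75) if the centre is 2.8 mm ahead of the TCP
u=R[:2,0]; v=R[:2,1]; zt=s["ee_pos"][2]-.0086
for off in (.0,.0028,.006):
    for yy in (.075,.043): 
        e=s["ee_pos"][:2]+u*(yy+off); print(off,yy,proj(C,[[*(e-v*.033),zt+.008],[*(e+v*.033),zt+.008]]).ravel())
o=c["color"][60:400,170:470,::-1]; cv2.imwrite("pics/div.png",cv2.resize(o,(525,595)))
E
```

```text
34.55 [625.8707298   93.51773691 137.56154497] -6.983240351730679 19.999834299087524 0.0653833995728723
[233 232 231 232 232 234 235 235 234 234 234 234 234 235 235 235 223 137
 139  85  37  35  55  88  87  87  84  70  34  35  34  30  32  30  33  34
  33  33  32  33  33  33  32  24  22  22  22  22  23  22  22  37  83 103
 140 126  97  48  21  21  21  21  23  99 109  86  34  33  34  34  33  35
  44  19  18  18  17  16  18  18]
0.0 0.075 [249.39369911 105.93610791 387.95067738 105.97885395]
0.0 0.043 [253.15303782 171.96349287 384.10632381 171.98177357]
0.0028 0.075 [249.04387617  99.79197035 388.30840372  99.83712361]
0.0028 0.043 [252.84065006 166.47685056 384.4257817  166.4970664 ]
0.006 0.075 [248.63967721  92.69279609 388.72173297  92.74075843]
0.006 0.043 [252.47992312 160.14120001 384.79467153 160.1636725 ]
```

```bash
python3 - <<'E'
from h import *
s,c=pickle.load(open("d5.pkl","rb")); g=cv2.cvtColor(c["color"],cv2.COLOR_RGB2GRAY)
for x in (265,290,318,345,372): print(x,g[78:112,x-2:x+3].mean(1).astype(int))
for y in (105,150,190): print(y,g[y-2:y+3,238:260].mean(0).astype(int),g[y-2:y+3,376:400].mean(0).astype(int))
E
```

```text
265 [236 236 235 235 234 222 175 147 146 139 127 122 137 145 144 139 133 120
  98  72  70  75  52  34  32  33  34  34  34  33  34  34  34  34]
290 [233 233 233 233 232 221 170 145 145 140 129 123 137 146 145 141 134 121
  98  72  64  67  49  34  32  34  35  34  35  35  35  35  35  35]
318 [235 235 235 235 234 224 184 151 145 140 129 121 131 143 145 141 136 124
 102  75  63  61  46  34  32  34  36  35  34  34  35  34  34  36]
345 [236 236 236 236 236 225 183 150 145 141 131 122 130 142 145 142 136 126
 105  79  63  58  44  34  33  34  34  35  35  34  34  34  35  35]
372 [231 223 199 189 188 183 165 148 144 141 131 121 125 140 146 143 138 128
 109  84  67  62  45  33  33  35  36  36  36  35  36  36  36  36]
105 [102 103 102 103 107 111 114 113 113 114 111  98  65  36  31  32  34  34
  33  33  34  34] [36 35 35 35 35 36 36 35 35 42 63 85 91 91 91 91 91 91 91 91 91 91 91 91]
150 [ 58  57  58  63  83 104 110 111 111 111 111 112 116 122 112  65  33  32
  33  33  33  33] [35 35 35 35 34 35 37 49 70 84 89 88 82 73 68 67 68 68 68 68 68 68 68 68]
190 [ 57  58  58  58  58  58  63  83 105 110 111 111 111 111 113 120 114  76
  40  31  33  33] [33 34 34 33 38 55 76 86 88 84 76 70 68 67 67 67 68 68 68 69 68 68 68 68]
```

drive_tool([
  [[0.12,0.05,0],0],
  [[0,0,-2],0],
  [[0,0,-2],0],
  [[0,0,-1.5],0],
  [[0,0,-1],0],
  [[0,0,-0.6],0],
  [[0,0,-0.4],0],
  [[0,0,-0.4],0],
  [[0,0,-0.2],0],
  [[0,0,0],0],
])

```text
time: 35.85
ee_pos: [0.6271, 0.0938, 0.0566]
eef_rot: [0.749, 0.663, 0.0, 0.0]
ft_force: [0.1, -0.1, -1.0]
width: 0.0654
grip_force: 20.0
```

drive_tool([
  [[0,0,-0.1],0],
  [[0,0,-0.1],0],
  [[0,0,0],0],
  [[0,0,0],0],
  [[0,0,0],0],
  [[0,0,0],0],
  [[0,0,0],0],
  [[0,0,0],0],
  [[0,0,0],0],
  [[0,0,0],0],
])

```text
time: 37.1
ee_pos: [0.6271, 0.0938, 0.0546]
eef_rot: [0.749, 0.663, 0.0, 0.0]
ft_force: [-0.1, 0.1, -0.6]
width: 0.0658
grip_force: 20.0
```

drive_tool([
  [[0,0,-0.1],0],
  [[0,0,-0.05],0],
  [[0,0,0],0],
  [[0,0,0],0],
  [[0,0,0],0],
  [[0,0,0],0],
  [[0,0,0],0],
  [[0,0,0],0],
  [[0,0,0],0],
  [[0,0,0],0],
])

```text
time: 38.35
ee_pos: [0.6272, 0.0938, 0.0545]
eef_rot: [0.749, 0.663, 0.0, 0.0]
ft_force: [-6.6, -0.2, 11.0]
width: 0.0654
grip_force: 20.0
```

Contact came exactly at ledge height, so release.

drive_tool([
  [[0,0,0.1],0],
  [[0,0,0],0],
  [[0,0,0],0],
  [[0,0,0],0],
  [[0,0,0],0],
  [[0,0,1],0],
  [[0,0,2],0],
  [[0,0,3],0],
  [[0,0,4],0],
  [[0,0,3],0],
], hand=0.08)

```text
time: 39.6
ee_pos: [0.6277, 0.094, 0.1878]
eef_rot: [0.749, 0.663, 0.001, 0.001]
ft_force: [0.3, 0.8, 0.3]
width: 0.0801
grip_force: 0.0
```

```bash
python3 - <<'E'
from bench import r,vision
from h import *
vision.camera("side")
s=r.read_state(); c=vision.camera("wrist"); C=cam(s,c); pickle.dump((s,c),open("d6.pkl","wb"))
print(s["time"],s["ee_pos"])
g=cv2.cvtColor(c["color"],cv2.COLOR_RGB2GRAY)
b=np.array([.6275,.0967]); a=np.radians(-7); x=np.array([np.cos(a),np.sin(a)]); y=np.array([-x[1],x[0]])
P=np.array([[*(b+i*x*.033+j*y*.075),.054] for i,j in((-1,1),(1,1),(1,-1),(-1,-1))])
q=proj(C,P); print(q)
m=np.uint8(g<50)
n,l,st,ce=cv2.connectedComponentsWithStats(m); i=l[int(q[:2,1].mean()+30),int(q[:2,0].mean())-20]; print(st[i])
for X in(-20,0,20):
    X0=int(q[:2,0].mean())+X; Y0=int(q[0,1]); print(g[Y0-8:Y0+9,X0-1:X0+2].mean(1).astype(int))
for yy in(40,100):
    Y=int(q[0,1])+yy
    for k in(0,1):
        X0=int(round(np.interp(Y,[q[k,1],q[3-k,1]],[q[k,0],q[3-k,0]]))); print(X0,g[Y-1:Y+2,X0-7:X0+8].mean(0).astype(int))
E
```

```text
39.65 [0.62925139 0.09434519 0.19202957]
[[278.25952218 104.80103657]
 [351.4629722  104.82367962]
 [347.29344033 256.2352497 ]
 [283.21846961 256.47811489]]
[ 279  105   73  151 9965]
[120 124 121 112  93  68  63  73  68  39  21  20  19  20  22  26  28]
[119 125 122 114  95  70  63  74  69  40  21  20  20  19  25  42  63]
[119 125 122 114  97  73  64  74  69  41  22  20  19  20  23  28  29]
280 [77 77 77 77 77 75 71 56 35 28 28 28 27 27 28]
350 [28 28 28 29 28 26 28 45 66 75 76 76 77 77 76]
282 [76 76 76 75 75 74 70 55 33 27 25 26 27 27 27]
349 [26 26 26 26 26 26 39 60 72 75 76 75 76 75 75]
```

drive_tool([
  [[-0.2,3,0],2.7],
  [[-0.2,3.5,0],2.7],
  [[-0.2,3.5,0],2.7],
  [[-0.2,3.5,0],2.7],
  [[-0.2,3.5,0],2.7],
  [[-0.2,3,0],2.7],
  [[-0.2,1.8,0],2.6],
  [[0,0,0],0],
  [[0,0,0],0],
  [[0,0,0],0],
], hand=0)

```text
time: 40.95
ee_pos: [0.6138, 0.3102, 0.1842]
eef_rot: [0.632, 0.775, -0.0, 0.0]
ft_force: [-0.5, -0.2, 0.5]
width: 0.0871
grip_force: 0.0
```

```bash
python3 - <<'E'
from bench import r, vision
from h import *
s=r.read_state(); c=vision.camera("wrist"); C=cam(s,c); pickle.dump((s,c),open("d7.pkl","wb"))
R=Ro.from_quat(s["eef_rot"]).as_matrix()
print(s["time"],s["ee_pos"],np.degrees(np.arctan2(R[1,1],R[0,1])))
g=cv2.cvtColor(c["color"],cv2.COLOR_RGB2GRAY); m=(g<70).astype(np.uint8); m[232:]=0
n,l,st,ce=cv2.connectedComponentsWithStats(m)
for i in range(1,n):
    if st[i,4]<1500: continue
    q=np.argwhere(l==i)[:,::-1]; W=np.array([ray(C,p,.024)[:2] for p in q]).astype(np.float32)*1000
    print(st[i],cv2.minAreaRect(W))
E
```

```text
40.95 [0.61378796 0.31018116 0.18420984] 11.659751552342218
[ 435   56  106   79 5959] ((757.073974609375, 426.390380859375), (97.60702514648438, 54.449222564697266), 24.033802032470703)
[ 538   98  102   55 2541] ((860.0050659179688, 419.3686218261719), (93.99919128417969, 52.13737106323242), 11.678609848022461)
[ 153  134   95   93 4850] ((493.4835510253906, 286.5802307128906), (81.72933959960938, 68.29995727539062), 67.9225845336914)
[ 299  142   41   71 2659] ((613.9756469726562, 314.45123291015625), (41.47079849243164, 73.90254974365234), 11.651467323303223)
```

drive_tool([
  [[0,0.35,-1.5],0],
  [[0,0,-3],0],
  [[0,0,-3],0],
  [[0,0,-3],0],
  [[0,0,-3],0],
  [[0,0,-2],0],
  [[0,0,-1.2],0],
  [[0,0,-0.5],0],
  [[0,0,0],0],
  [[0,0,0],0],
])

```text
time: 42.25
ee_pos: [0.6136, 0.3157, 0.0131]
eef_rot: [0.631, 0.776, 0.001, 0.0]
ft_force: [-0.8, 0.2, -0.0]
width: 0.0871
grip_force: 0.0
```

drive_tool([
  [[0,0,0],0],
  [[0,0,0],0],
  [[0,0,0],0],
  [[0,0,0],0],
  [[0,0,0],0],
  [[0,0,0],0],
  [[0,0,0],0],
  [[0,0,0],0],
  [[0,0,0],0],
  [[0,0,0],0],
], hand=1, newtons=12)

```text
time: 43.5
ee_pos: [0.6131, 0.3153, 0.012]
eef_rot: [0.631, 0.776, 0.0, 0.0]
ft_force: [-0.1, -0.6, -1.5]
width: 0.0449
grip_force: 12.0
```

drive_tool([
  [[0,0,1],0],
  [[0,0,3],0],
  [[0,0,4],0],
  [[0,0,4],-1],
  [[0.1,-1,3],-2],
  [[0.2,-2.5,0],-3],
  [[0.2,-3,0],-3],
  [[0.2,-3,0],-3],
  [[0.2,-3,0],-3],
  [[0.2,-3,0],-2],
])

```text
time: 44.75
ee_pos: [0.6241, 0.1578, 0.1617]
eef_rot: [0.74, 0.673, -0.0, -0.0]
ft_force: [0.3, -0.7, -1.1]
width: 0.045
grip_force: 12.0
```

drive_tool([
  [[0.2,-3,0],-1.65],
  [[0.15,-2.2,0],0],
  [[0,-1,0],0],
  [[0,0,0],0],
  [[0,0,0],0],
  [[0,0,0],0],
  [[0,0,0],0],
  [[0,0,0],0],
  [[0,0,0],0],
  [[0,0,0],0],
])

```text
time: 46.0
ee_pos: [0.6276, 0.0983, 0.1621]
eef_rot: [0.748, 0.664, 0.0, 0.0]
ft_force: [0.6, 0.4, -0.0]
width: 0.0448
grip_force: 12.0
```

Down 9.6 cm to TCP 66 mm.

drive_tool([
  [[0,0,-1.5],0],
  [[0,0,-2],0],
  [[0,0,-2],0],
  [[0,0,-1.5],0],
  [[0,0,-1],0],
  [[0,0,-0.7],0],
  [[0,0,-0.4],0],
  [[0,0,-0.3],0],
  [[0,0,-0.2],0],
  [[0,0,0],0],
])

```text
time: 47.25
ee_pos: [0.6277, 0.0983, 0.0662]
eef_rot: [0.748, 0.664, 0.0, 0.0]
ft_force: [0.5, 0.1, -1.4]
width: 0.0451
grip_force: 12.0
```

drive_tool([
  [[0,0,-0.05],0],
  [[0,0,0],0],
  [[0,0,0],0],
  [[0,0,0],0],
  [[0,0,0],0],
  [[0,0,0],0],
  [[0,0,0],0],
  [[0,0,0],0],
  [[0,0,0],0],
  [[0,0,0],0],
])

```text
time: 48.5
ee_pos: [0.6278, 0.0983, 0.066]
eef_rot: [0.748, 0.664, 0.0, 0.0]
ft_force: [-0.9, -0.7, 6.0]
width: 0.0451
grip_force: 12.0
```

Contact at the expected height, so release and retreat.

drive_tool([
  [[0,0,0],0],
  [[0,0,0],0],
  [[0,0,0],0],
  [[0,0,0],0],
  [[0,0,0],0],
  [[0,0,1],0],
  [[0,0,2],0],
  [[0,0,4],0],
  [[0,0,4],0],
  [[0,0,4],0],
], hand=0.2)

```text
time: 49.75
ee_pos: [0.6277, 0.0984, 0.2188]
eef_rot: [0.748, 0.664, 0.001, 0.0]
ft_force: [1.3, 0.3, 0.6]
width: 0.0695
grip_force: 0.0
```

```bash
python3 - <<'E'
from bench import r,vision
from h import *
vision.camera("side");vision.camera("side")
s=r.read_state(); c=vision.camera("wrist"); print(s["time"],s["ee_pos"])
cv2.imwrite("pics/final.png",cv2.resize(c["color"][:260,160:500,::-1],(748,572),interpolation=cv2.INTER_CUBIC))
E
```

```text
49.85 [0.62991593 0.09892354 0.22273708]
```

View pics/final.png

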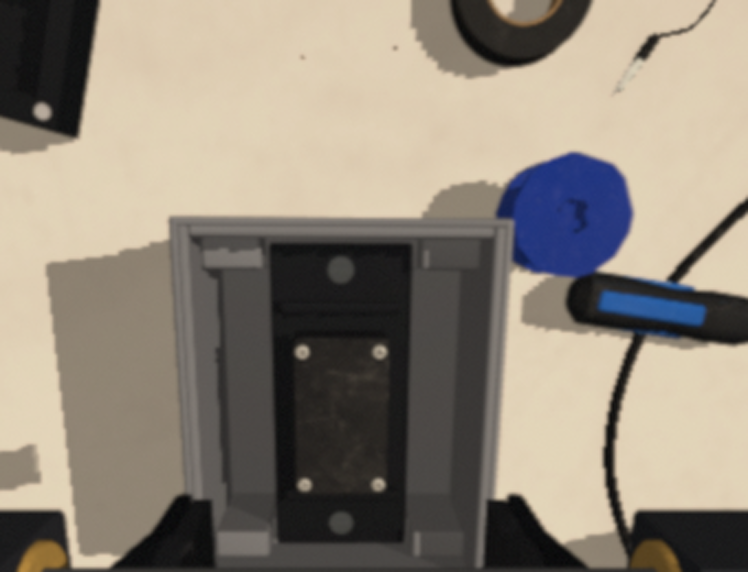

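The last picture shows the housing at (341,418), flat and centred between the ridges of the seated divider (270..410, rows 243..543). The gripper is clear of everything.

```bash
python3 -c "
from bench import r
print(r.close_job())"
```

```text
the job is handed in; nothing more can be done
None
```

The box is packed as asked and handed in at about 50 s of the 72 s allowed: the transformer lies on its plate in the cavity, the divider is on the ledges, and the housing is flat between the ridges; no verdict was returned.

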